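Put the blood-grouping vials back in their own cells

TASK

The glass blood-grouping vials have been put back in the wrong cells of the reagent organiser: move them so that each one stands flat in the cell of its own colour (one may already be right). Only the empty white cell is free, so first park a vial in it and have it empty again at the end. Keep the vials upright, set them down rather than letting them drop, and do not push the white saline bottle about.

Things in the scene. Friction and masses are not known exactly. Their poses are not given: they have to be found in the camera images.
- vial_blue: reagent vial with a blue screw cap, blue dropper bulb and blue label, loose, about 40 g (all four vials differ only in colour). Upright round glass body 26 mm in diameter and 46 mm high (best place to grip), above it a cap 21 mm in diameter from 50 to 64 mm, bulb 15 mm in diameter up to 79 mm. Origin: centre of its underside; z runs up its axis
- vial_yellow: reagent vial with a yellow screw cap, yellow dropper bulb and yellow label, loose, about 40 g. Upright round glass body 26 mm in diameter and 46 mm high (best place to grip), above it a cap 21 mm in diameter from 50 to 64 mm, bulb 15 mm in diameter up to 79 mm. Origin: centre of its underside; z runs up its axis
- vial_red: reagent vial with a red screw cap, red dropper bulb and red label, loose, about 40 g. Upright round glass body 26 mm in diameter and 46 mm high (best place to grip), above it a cap 21 mm in diameter from 50 to 64 mm, bulb 15 mm in diameter up to 79 mm. Origin: centre of its underside; z runs up its axis
- vial_green: reagent vial with a green screw cap, green dropper bulb and green label, loose, about 40 g. Upright round glass body 26 mm in diameter and 46 mm high (best place to grip), above it a cap 21 mm in diameter from 50 to 64 mm, bulb 15 mm in diameter up to 79 mm. Origin: centre of its underside; z runs up its axis
- cell_blue: blue square plastic cell, fixed in the grey reagent organiser; the blue vial's home. Outside 56 x 56 mm, 14 mm high, inside 50 x 50 mm, floor 3 mm thick. Origin: centre of its underside, 5 mm above the bench (a vial in it has its origin 8 mm, the rim lies 19 mm above the bench). Sides along x and y. Six cells in two rows of three, pitch 76 mm along x, 80 mm along y, in any order
- cell_yellow: yellow square plastic cell, fixed in the grey reagent organiser; the yellow vial's home. Outside 56 x 56 mm, 14 mm high, inside 50 x 50 mm, floor 3 mm thick. Origin: centre of its underside, 5 mm above the bench (a vial in it has its origin 8 mm, the rim lies 19 mm above the bench). Sides along x and y. Six cells in two rows of three, pitch 76 mm along x, 80 mm along y, in any order
- cell_red: red square plastic cell, fixed in the grey reagent organiser; the red vial's home. Outside 56 x 56 mm, 14 mm high, inside 50 x 50 mm, floor 3 mm thick. Origin: centre of its underside, 5 mm above the bench (a vial in it has its origin 8 mm, the rim lies 19 mm above the bench). Sides along x and y. Six cells in two rows of three, pitch 76 mm along x, 80 mm along y, in any order
- cell_green: green square plastic cell, fixed in the grey reagent organiser; the green vial's home. Outside 56 x 56 mm, 14 mm high, inside 50 x 50 mm, floor 3 mm thick. Origin: centre of its underside, 5 mm above the bench (a vial in it has its origin 8 mm, the rim lies 19 mm above the bench). Sides along x and y. Six cells in two rows of three, pitch 76 mm along x, 80 mm along y, in any order
- cell_white: white square plastic cell, fixed in the grey reagent organiser; empty at the start. Outside 56 x 56 mm, 14 mm high, inside 50 x 50 mm, floor 3 mm thick. Origin: centre of its underside, 5 mm above the bench (a vial in it has its origin 8 mm, the rim lies 19 mm above the bench). Sides along x and y. Six cells in two rows of three, pitch 76 mm along x, 80 mm along y, in any order
- saline: white squeeze bottle of saline with a black nozzle cap, loose, 70 g, 37 mm in diameter, 83 mm high, standing in the sixth cell, which is white too; it is in its right place and stays there. Origin: centre of its underside; z up

How it is judged:
On the way:
1. one of the vials is parked in the empty white cell: standing flat on its floor, released (((x of vial_blue in the frame of cell_white between -0.0135 and 0.0135 m and y of vial_blue in the frame of cell_white between -0.0135 and 0.0135 m and z of vial_blue in the frame of cell_white below 0.007 m and angle between vial_blue's own z axis and vertical below 0.1 rad and linear speed of vial_blue below 0.02 m/s and contact force between vial_blue and the fingers below 0.05 N) or (x of vial_yellow in the frame of cell_white between -0.0135 and 0.0135 m and y of vial_yellow in the frame of cell_white between -0.0135 and 0.0135 m and z of vial_yellow in the frame of cell_white below 0.007 m and angle between vial_yellow's own z axis and vertical below 0.1 rad and linear speed of vial_yellow below 0.02 m/s and contact force between vial_yellow and the fingers below 0.05 N) or (x of vial_red in the frame of cell_white between -0.0135 and 0.0135 m and y of vial_red in the frame of cell_white between -0.0135 and 0.0135 m and z of vial_red in the frame of cell_white below 0.007 m and angle between vial_red's own z axis and vertical below 0.1 rad and linear speed of vial_red below 0.02 m/s and contact force between vial_red and the fingers below 0.05 N) or (x of vial_green in the frame of cell_white between -0.0135 and 0.0135 m and y of vial_green in the frame of cell_white between -0.0135 and 0.0135 m and z of vial_green in the frame of cell_white below 0.007 m and angle between vial_green's own z axis and vertical below 0.1 rad and linear speed of vial_green below 0.02 m/s and contact force between vial_green and the fingers below 0.05 N))), for 0.2 s.
At the end, for the whole second after the job is handed in: Each vial stands upright (within 0.1 rad) on the floor of the cell of its own colour (centre within 13.5 mm of the cell's centre along each side, underside less than 7 mm above the cell's underside), at rest and released; the saline bottle stands upright within 15 mm of its start (x of vial_blue in the frame of cell_blue between -0.0135 and 0.0135 m and y of vial_blue in the frame of cell_blue between -0.0135 and 0.0135 m and z of vial_blue in the frame of cell_blue below 0.007 m and angle between each of vial_blue, vial_yellow, vial_red, vial_green, saline's own z axis and vertical below 0.1 rad and linear speed of each of vial_blue, vial_yellow, vial_red, vial_green below 0.02 m/s and contact force between each of vial_blue, vial_yellow, vial_red, vial_green and the fingers below 0.05 N and x of vial_yellow in the frame of cell_yellow between -0.0135 and 0.0135 m and y of vial_yellow in the frame of cell_yellow between -0.0135 and 0.0135 m and z of vial_yellow in the frame of cell_yellow below 0.007 m and x of vial_red in the frame of cell_red between -0.0135 and 0.0135 m and y of vial_red in the frame of cell_red between -0.0135 and 0.0135 m and z of vial_red in the frame of cell_red below 0.007 m and x of vial_green in the frame of cell_green between -0.0135 and 0.0135 m and y of vial_green in the frame of cell_green between -0.0135 and 0.0135 m and z of vial_green in the frame of cell_green below 0.007 m and distance of saline from where it was at the start of the episode below 0.015 m); the robot touches nothing.
It fails at once if a vial is tipped over by more than about 35 degrees (angle between any of vial_blue, vial_yellow, vial_red, vial_green's own z axis and vertical above 0.6 rad).
It fails at once if a glass vial is let fall: out of the gripper and touching nothing with its underside more than 40 mm above the bench ((height (world z) of vial_blue above 0.04 m and contact force between vial_blue and anything else below 0.01 N) or (height (world z) of vial_yellow above 0.04 m and contact force between vial_yellow and anything else below 0.01 N) or (height (world z) of vial_red above 0.04 m and contact force between vial_red and anything else below 0.01 N) or (height (world z) of vial_green above 0.04 m and contact force between vial_green and anything else below 0.01 N)).
It fails at once if the saline bottle is shoved more than 15 mm or tipped (distance of saline from where it was at the start of the episode above 0.015 m or angle between saline's own z axis and vertical above 0.3 rad).
It also fails if it takes over 96 s, if anything falls off the work surface, if the arm or the gripper's body presses on something with over 40 N, if the wrist force passes 120 N, or if a joint passes its speed limit or range.

ROBOT

A 7-joint arm with a two-finger parallel gripper is mounted at the origin on the work surface. World frame = base frame: x ahead of the robot, y to its left, z up, the work surface at z = 0. Lengths are in m, angles in rad, forces in N, time in s.
With the tool pointing down it reaches from about 0.425 to 0.875 m from the base axis. Payload 8.4 kg.
Tool frame: the origin (TCP) lies at the very end of the fingers, on their centre line; the grasp point (between the pads) lies 19 mm behind it; z points along the fingers, y is the line along which they close (so a half turn about z gives the same grasp; the last joint's range is limited). The gripper opens to 87 mm and grips with 3 to 60 N. Pads are 19 mm wide; open, the fingers measure 117 mm over their backs; the gripper's body (75 mm by 190 mm) begins 51 mm behind the grasp point.
Start: joints at [1.154, 0.333, 0.04, 1.465, -0.013, 1.343, -0.059], TCP at [0.203, -0.617, 0.198] pointing down, gripper open.
Joint ranges: [-2.58, 2.58], [-0.38, 2.09], [-1.3, 1.39], [0.25, 2.4], [-1.5, 4.64], [0.08, 2.09], [-2.65, 2.65]. Speed limits (rad/s): [2.22, 2.22, 2.79, 2.79, 3.14, 3.14, 3.14].

INTERFACE

Orientations are given as a unit quaternion [x, y, z, w].
In Python, from plant import bot, eyes, job gives the robot as it stands.
- The arm moves only by the shell command python3 -m pendant 'ROWS' [OPENING]. ROWS is JSON, a list of rows, each a list of 4 numbers: the shift along the tool's x, y, z in cm, then the turn about the tool's z in rad. A call has 1 to 20 rows; each row is the pose to reach, as a shift and turn from the pose commanded when the call began, along the tool's axes at that moment; what a row does not reach only later rows make up. A row lasts 1/8 s, in which the tool goes at most 62.5 mm and 10.7 degrees, less where a joint would pass 70% of its speed; a pose out of reach is approached as far as the arm can. A call with a gripper value outside its range is refused whole. OPENING is the closure, from 0 (fully open) to 1 (shut), set as the call begins (- or left out, the last holds). The fingers move at their own pace and stop on an object; the grip force is fixed at half the most. Time passes only in rows, so rows that repeat a pose let the fingers close. It gives the time, the measured TCP pose, the force, the opening and the grip force at its end, in the units of the state.
- bot.get_state(): the state, without advancing time (a new reading comes with each control period).
- eyes.get_image(name): name is "side" or "top" or "wrist"; returns the picture (384x512x3 uint8, blue, green, red); there is no depth.
- eyes.camera_model(name): a dict with "mtx" (3x3 intrinsics, pixels), "R" (3x3) and "t" (3): a world point X has camera coordinates R X + t; the wrist camera has in their place "mount" (4x4, takes a point from camera to tool coordinates, whose origin is the TCP and whose axes are the flange's). Camera axes: x right, y down, z forward; pixel columns grow to the right and rows downward; lengths in m; the calibration is good to about 2 mm. The wrist camera is an equidistant fisheye: a pixel r from the principal point sees the ray r / f radians off the axis. A picture is of the moment at which its call begins: read the wrist's pose just before it. camera_model takes no time and is no camera call.
- job.sign_off(): hands the job in; it is judged then, once.
The state is a dict: "t": time; "joints": joint angles; "qvel": joint speeds; "joint_torque": joint torques, N m; "eef_pos": TCP position; "tcp_rot": TCP orientation; "contact_force": force on the tool from outside, world axes, zero at the start; "torque": the same for the moment, N m; "finger_gap": finger opening in m; "grip_force": force on a finger pad.
Only numpy, scipy, OpenCV 4.12 (cv2) and the standard library are available. Lean on these libraries where they do the work, as an engineer would, in place of code of your own. Each camera call takes 0.05 s, during which the arm holds its last target. There are 200 camera calls.

## Working session

There is one attempt and no reset: what is moved stays moved. The work goes in short steps, Python scripts to look and compute and a shell command to move; the robot and the scene stay as the last step left them, time stands still between calls to the robot, and variables do not carry over. Pictures are saved under pics/ and viewed, at most 14 in all, crops included, and the job is handed in when it is done.

```bash
mkdir -p pics
python3 - <<'E'
from plant import bot,eyes
import cv2,numpy as np
s=bot.get_state();print(s)
for n in("top","side"):
    cv2.imwrite(f"pics/{n}0.png",eyes.get_image(n))
    m=eyes.camera_model(n);print(n,m)
print(eyes.camera_model("wrist"))
E
```

```text
{'t': 0.0, 'joints': array([ 1.15380369,  0.33387788,  0.03989303,  1.46625902, -0.01339031,
        1.34330402, -0.05854427]), 'qvel': array([-3.75265701e-04,  3.52943183e-04,  7.95005944e-04,  3.11323777e-05,
       -7.08285819e-04,  6.38532215e-05,  3.39177960e-04]), 'joint_torque': array([ 1.63271022e-05, -6.56348276e+01,  1.33518767e+00, -4.03798807e+01,
       -5.98623371e-02,  4.48403426e-02,  1.61646653e-04]), 'eef_pos': array([ 0.20290312, -0.61698939,  0.19698692]), 'tcp_rot': array([ 9.87408326e-01,  1.58190303e-01, -1.85123407e-04, -7.69170803e-04]), 'contact_force': array([-0.43577834, -1.14513587, -0.1581934 ]), 'torque': array([ 0.01439667, -0.0046278 ,  0.04278626]), 'grip_force': 0.0, 'finger_gap': 0.08712810504096039}
top {'mtx': array([[475.95253362,   0.        , 250.34744857],
       [  0.        , 475.95253362, 189.2809899 ],
       [  0.        ,   0.        ,   1.        ]]), 'R': array([[-0.0100952 , -0.99992691, -0.00665316],
       [-0.98918887,  0.0109598 , -0.14623699],
       [ 0.14629922,  0.00510494, -0.98922721]]), 't': array([0.02951069, 0.59340615, 
[... 196 characters left out ...]
0.82235169, -0.56890848, -0.00899116],
       [-0.37833177,  0.55854113, -0.73817131],
       [ 0.42497385, -0.60363478, -0.67455339]]), 't': array([0.50259444, 0.23045631, 0.50823546])}
{'mtx': array([[297.31863964,   0.        , 254.12911317],
       [  0.        , 297.31863964, 189.2876298 ],
       [  0.        ,   0.        ,   1.        ]]), 'mount': array([[ 4.49029084e-04, -9.66450711e-01, -2.56851749e-01,
         7.04485737e-02],
       [ 9.99999899e-01,  4.32467265e-04,  1.20967614e-04,
        -4.62284015e-04],
       [-5.82926338e-06, -2.56851777e-01,  9.66450808e-01,
        -1.86391776e-01],
       [ 0.00000000e+00,  0.00000000e+00,  0.00000000e+00,
         1.00000000e+00]])}
```

View pics/top0.png

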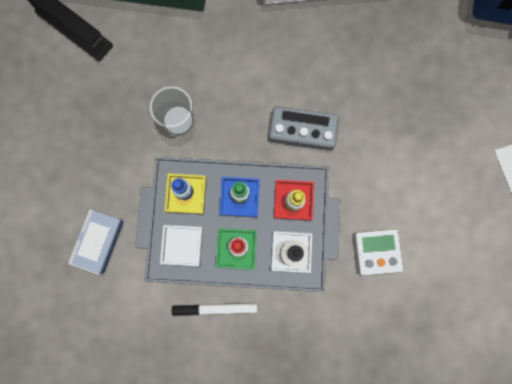

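View pics/side0.png

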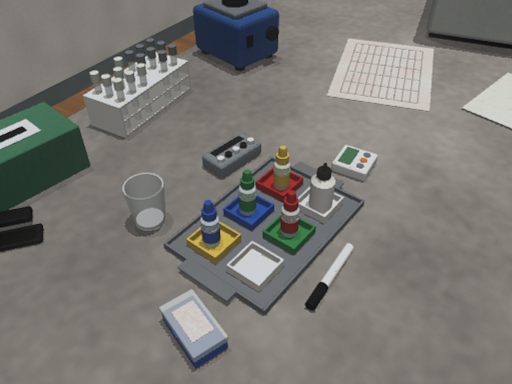

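The top view shows the blue vial at (181,188) in the yellow cell (185,194), the green one in blue (240,197), the yellow one in red (294,200) and the red one in green (237,249). White is empty at (181,245), and saline is at (293,252). The side view agrees.

Plan: blue→white, yellow→yellow, red→red, green→green, blue→blue.

```bash
cat > h.py <<'E'
from plant import bot,eyes
import cv2,numpy as np
HUE={'blue':(105,130),'yellow':(20,35),'red':(172,8),'green':(45,85)}
def mask(im,c):
    h=cv2.cvtColor(im,cv2.COLOR_BGR2HSV);H,S,V=cv2.split(h);a,b=HUE[c]
    k=((H>=a)&(H<=b)) if a<b else ((H>=a)|(H<=b))
    return (k&(S>110)&(V>45)).astype(np.uint8)
def ray(m,p):
    d=m['R'].T@np.linalg.inv(m['mtx'])@np.array([p[0],p[1],1.]);return -m['R'].T@m['t'],d
def plane(m,p,z):
    o,d=ray(m,p);return (o+d*(z-o[2])/d[2])[:2]
def proj(m,X):
    q=m['mtx']@(m['R']@np.array(X)+m['t']);return q[:2]/q[2]
E
python3 - <<'E'
from h import *
im=cv2.imread('pics/top0.png');m=eyes.camera_model('top')
for c in HUE:
    k=mask(im,c);k[:155]=0;k[295:]=0
    n,l,st,ce=cv2.connectedComponentsWithStats(k)
    for i in range(1,n):
        if st[i,4]<25: continue
        x,y,w,h,a=st[i]
        print(c,st[i],ce[i].round(1),'rim',plane(m,(x+w/2-.5,y+h/2-.5),.019).round(4),'cap',plane(m,ce[i],.076).round(4))
for p in((181,245.5),(292,252.5)):print('white',plane(m,p,.019).round(4))
im=cv2.resize(im[150:300,130:350],None,fx=3.6,fy=3.6,interpolation=cv2.INTER_CUBIC);cv2.imwrite('pics/top0c.png',im)
E
```

```text
blue [ 219  177   41   40 1122] [239.2 197.8] rim [0.5868 0.0401] cap [0.5775 0.0381]
blue [172 179  14  14 156] [178.7 185.6] rim [0.6041 0.1289] cap [0.5949 0.1195]
yellow [ 165  174   41   40 1058] [186.4 195.4] rim [0.5922 0.1192] cap [0.5816 0.109 ]
yellow [290 190  15  15 171] [297.  197.1] rim [ 0.5852 -0.0447] cap [ 0.5777 -0.0393]
red [ 274  180   40   40 1118] [293.2 199.6] rim [ 0.5816 -0.0395] cap [ 0.5743 -0.0342]
red [231 239  14  14 163] [237.4 245.6] rim [0.5156 0.0427] cap [0.5138 0.041 ]
green [233 182  13  15 150] [239.1 188.7] rim [0.5979 0.04  ] cap [0.5898 0.0382]
green [ 216  229   40   40 1044] [235.3 249.2] rim [0.5114 0.0456] cap [0.5091 0.0438]
white [0.5165 0.1242]
white [ 0.5048 -0.0356]
```

View pics/top0c.png

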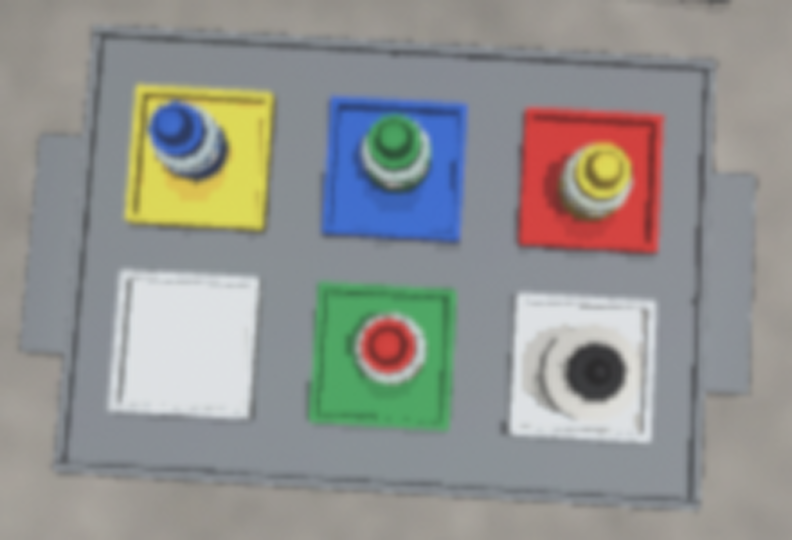

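```bash
cat >> h.py <<'E'
from scipy.spatial.transform import Rotation as Ro
CELL={'yellow':(.592,.1192),'blue':(.5868,.0401),'red':(.5816,-.0395),'green':(.5114,.0456),'white':(.5165,.1245)}
def shift(X,yaw=-.067):
    s=bot.get_state();R=Ro.from_quat(s['tcp_rot']).as_matrix()
    d=R.T@(np.array(X)-s['eef_pos'])*100
    print('t',s['t'],'at',s['eef_pos'].round(4),'gap',round(s['finger_gap'],4),'shift',d.round(2),'turn',round(np.arctan2(R[1,0],R[0,0])-yaw,3))
E
python3 -c "
from h import *
shift((.5949,.1195,.15))"
```

```text
t 0.1 at [ 0.2029 -0.617   0.197 ] gap 0.0868 shift [ 60.25 -57.71   4.78] turn 0.385
```

```bash
python3 -m pendant '[[4,-4,0,0.1],[8,-8,0,0.2],[12,-12,0,0.3],[16,-16,0,0.385],[20.4,-19.6,0,0.385],[24.5,-23.5,0,0.385],[28.5,-27.5,0,0.385],[32.5,-31.5,0,0.385],[36.5,-35.5,0,0.385],[41,-39,0,0.385],[45,-43,0,0.385],[49,-47,1,0.385],[53,-51,2,0.385],[56,-54,3,0.385],[59,-56.5,4,0.385],[60.25,-57.7,4.8,0.385],[60.25,-57.7,4.8,0.385],[60.25,-57.7,4.8,0.385],[60.25,-57.7,4.8,0.385]]' 0.4
python3 - <<'E'
from h import *
shift((.5949,.1195,.026))
im=eyes.get_image('wrist');cv2.imwrite('pics/w1.png',im)
E
```

```text
t: 2.48
eef_pos: [0.5952, 0.1174, 0.1504]
tcp_rot: [0.999, -0.035, 0.0, 0.0]
contact_force: [0.4, 0.8, -0.3]
finger_gap: 0.0522
grip_force: 0.0
t 2.475 at [0.5952 0.1174 0.1504] gap 0.0522 shift [-0.05 -0.22 12.44] turn -0.002
```

View pics/w1.png

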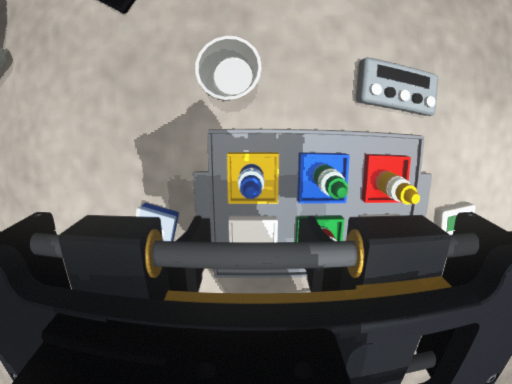

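The wrist view shows the blue vial at (252,180), laterally in line with the tool's centre line. I'll descend and grip.

```bash
python3 -m pendant '[[0,-0.1,3,0],[0,-0.1,6,0],[0,-0.1,9,0],[0,-0.1,11,0],[0,-0.1,12,0],[0,-0.1,12.4,0],[0,-0.1,12.4,0],[0,-0.1,12.4,0]]' 0.4
python3 -m pendant '[[0,0,0,0],[0,0,0,0],[0,0,0,0],[0,0,0,0],[0,0,0,0],[0,0,0,0],[0,0,0,0],[0,0,0,0]]' 1
python3 - <<'E'
from h import *
shift((*CELL['white'],.027))
im=eyes.get_image('side');cv2.imwrite('pics/s1.png',cv2.resize(im[130:310,160:400],None,fx=3,fy=3))
E
```

```text
t: 3.52
eef_pos: [0.5958, 0.1201, 0.0267]
tcp_rot: [0.999, -0.034, 0.001, -0.0]
contact_force: [-0.0, 0.4, 0.5]
finger_gap: 0.0522
grip_force: 0.0
t: 4.53
eef_pos: [0.5953, 0.12, 0.0259]
tcp_rot: [0.999, -0.034, 0.0, -0.0]
contact_force: [-0.1, 0.5, 1.0]
finger_gap: 0.0241
grip_force: 30.0
t 4.525 at [0.5953 0.12   0.0259] gap 0.0241 shift [-7.89  0.08 -0.11] turn -0.0
```

View pics/s1.png

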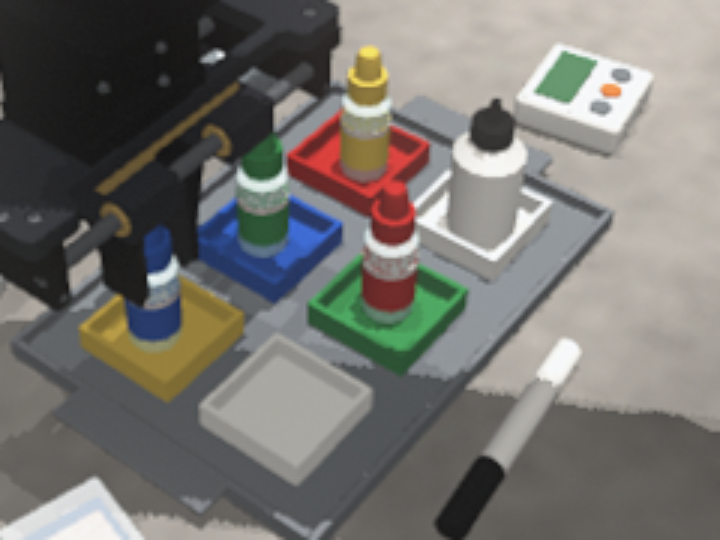

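The side view shows the fingers around the blue vial's body, clear of everything else. The grip is 30 N, so I'll park it.

```bash
python3 -m pendant '[[0,0,-1,0],[0,0,-2.5,0],[-0.5,0,-4,0],[-2,0,-4,0],[-4,0,-4,0],[-6,0,-4,0],[-7.4,0.05,-4,0],[-7.85,0.05,-3,0],[-7.85,0.05,-1.5,0],[-7.85,0.05,-0.6,0],[-7.85,0.05,-0.2,0],[-7.85,0.05,-0.05,0],[-7.85,0.05,-0.05,0],[-7.85,0.05,-0.05,0],[-7.85,0.05,-0.05,0]]'
python3 -c "
from h import *
shift((*CELL['white'],.026))"
```

```text
t: 6.45
eef_pos: [0.5171, 0.1247, 0.0267]
tcp_rot: [0.999, -0.034, 0.0, -0.0]
contact_force: [-0.1, -0.8, -0.7]
finger_gap: 0.0239
grip_force: 30.0
t 6.45 at [0.5171 0.1247 0.0267] gap 0.0239 shift [-0.06  0.03  0.07] turn -0.0
```

```bash
python3 -m pendant '[[0,0,0.05,0],[0,0,0.05,0],[0,0,0.05,0],[0,0,0.05,0],[0,0,-2,0],[0,0,-5,0],[0,0,-8,0],[0,0,-10,0],[1,2,-11,0],[2.5,5,-11,0],[4,9,-11,0],[6,13,-11,0],[7,15.5,-11,0],[7.15,15.95,-11,0],[7.15,15.95,-11,0],[7.15,15.95,-11,0]]' 0.4
python3 - <<'E'
from h import *
shift((.5777,-.0393,.026))
a=eyes.get_image('wrist');b=eyes.get_image('side')
cv2.imwrite('pics/c2.png',np.vstack([a[100:290,100:500],cv2.resize(b[130:310,160:400],(400,300))]))
E
```

```text
t: 8.45
eef_pos: [0.5772, -0.0376, 0.1365]
tcp_rot: [0.999, -0.033, 0.0, -0.0]
contact_force: [-0.3, 0.4, 0.4]
finger_gap: 0.0524
grip_force: 0.0
t 8.45 at [ 0.5772 -0.0376  0.1365] gap 0.0524 shift [ 0.06  0.17 11.05] turn 0.002
```

View pics/c2.png

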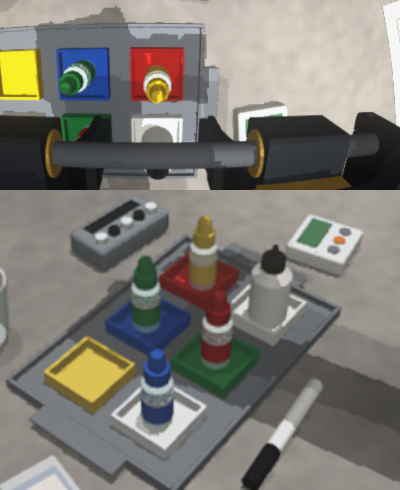

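The blue vial stands in the white cell, and the yellow vial at wrist (257,185) is on the centre line. I'll pick it up.

```bash
python3 -m pendant '[[0,0.1,3,0],[0,0.1,6,0],[0,0.1,8.5,0],[0,0.1,10.3,0],[0,0.1,11,0],[0,0.1,11,0],[0,0.1,11,0]]' 0.4
python3 -m pendant '[[0,0,0,0],[0,0,0,0],[0,0,0,0],[0,0,0,0],[0,0,0,0],[0,0,0,0],[0,0,0,0],[0,0,0,0]]' 1
python3 -c "
from h import *
shift((*CELL['yellow'],.027))"
```

```text
t: 9.43
eef_pos: [0.5781, -0.0402, 0.0273]
tcp_rot: [0.999, -0.034, 0.001, 0.0]
contact_force: [0.1, -0.3, -0.0]
finger_gap: 0.052
grip_force: 0.0
t: 10.42
eef_pos: [0.5775, -0.0402, 0.0265]
tcp_rot: [0.999, -0.034, 0.0, 0.0]
contact_force: [0.3, -0.4, 2.3]
finger_gap: 0.0234
grip_force: 30.0
t 10.425 at [ 0.5775 -0.0402  0.0265] gap 0.0234 shift [  0.38 -16.01  -0.05] turn -0.0
```

```bash
python3 -m pendant '[[0,0,-1,0],[0,0,-3,0],[0,0,-6,0],[0,0,-9,0],[0,0,-11,0],[0,-1,-11.5,0],[0.1,-4,-11.5,0],[0.2,-8,-11.5,0],[0.3,-12,-11.5,0],[0.4,-15,-11.5,0],[0.4,-16,-11.5,0],[0.4,-16,-9,0],[0.4,-16,-6,0],[0.4,-16,-3,0],[0.4,-16,-1.2,0],[0.4,-16,-0.4,0],[0.4,-16,-0.05,0],[0.4,-16,-0.05,0],[0.4,-16,-0.05,0],[0.4,-16,-0.05,0]]'
python3 -c "
from h import *
shift((*CELL['yellow'],.026));shift((.5138,.041,.026))"
```

```text
t: 12.92
eef_pos: [0.5925, 0.1192, 0.0274]
tcp_rot: [0.999, -0.034, 0.0, -0.0]
contact_force: [0.4, -0.6, -0.6]
finger_gap: 0.0237
grip_force: 30.0
t 12.925 at [0.5925 0.1192 0.0274] gap 0.0237 shift [-0.05  0.    0.14] turn -0.0
t 12.925 at [0.5925 0.1192 0.0274] gap 0.0237 shift [-7.32  8.33  0.13] turn -0.0
```

```bash
python3 -m pendant '[[0,0,0.1,0],[0,0,0.1,0]]'; python3 -m pendant '[[0,0,0,0],[0,0,0,0],[0,0,0,0],[0,0,-2,0],[0,0,-5,0],[0,0,-8,0],[0,0,-10,0],[-1,1,-11,0],[-3,3.5,-11,0],[-5.5,6.5,-11,0],[-7,8,-11,0],[-7.3,8.3,-11,0],[-7.3,8.3,-11,0],[-7.3,8.3,-11,0]]' 0.4
python3 - <<'E'
from h import *
shift((.5138,.041,.0265))
a=eyes.get_image('wrist');b=eyes.get_image('side')
cv2.imwrite('pics/c3.png',np.vstack([a[100:290,100:500],cv2.resize(b[130:310,160:400],(400,300))]))
E
```

```text
t: 13.18
eef_pos: [0.5925, 0.1192, 0.0264]
tcp_rot: [0.999, -0.034, 0.0, -0.0]
contact_force: [-1.2, 0.2, 4.3]
finger_gap: 0.0236
grip_force: 30.0
t: 14.92
eef_pos: [0.5141, 0.042, 0.1358]
tcp_rot: [0.999, -0.033, -0.0, -0.0]
contact_force: [0.3, -0.0, -0.2]
finger_gap: 0.0519
grip_force: 0.0
t 14.925 at [0.5141 0.042  0.1358] gap 0.0519 shift [-0.02  0.1  10.93] turn 0.001
```

View pics/c3.png

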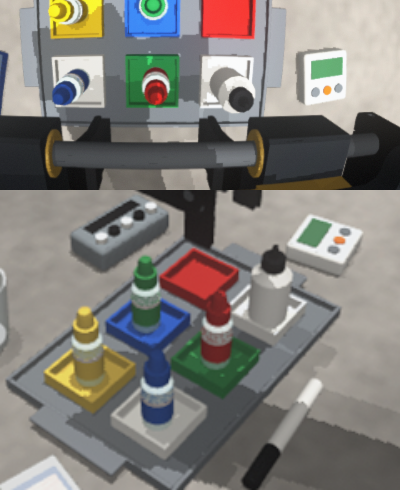

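The yellow vial stands in the yellow cell, and the red one at wrist (255,188) is centred. Next is red.

```bash
python3 -m pendant '[[0,0.05,3,0],[0,0.05,6,0],[0,0.05,8.5,0],[0,0.05,10.1,0],[0,0.05,10.7,0],[0,0.05,10.7,0],[0,0.05,10.7,0]]' 0.4
python3 -m pendant '[[0,0,0,0],[0,0,0,0],[0,0,0,0],[0,0,0,0],[0,0,0,0],[0,0,0,0],[0,0,0,0],[0,0,0,0]]' 1
python3 -c "
from h import *
shift((*CELL['red'],.027))"
```

```text
t: 15.9
eef_pos: [0.5144, 0.0408, 0.0297]
tcp_rot: [0.999, -0.034, 0.001, -0.0]
contact_force: [0.3, -0.3, 0.6]
finger_gap: 0.0522
grip_force: 0.0
t: 16.9
eef_pos: [0.5141, 0.0405, 0.0294]
tcp_rot: [0.999, -0.034, 0.0, 0.0]
contact_force: [-2.1, -0.6, 5.7]
finger_gap: 0.0199
grip_force: 50.4
t 16.9 at [0.5141 0.0405 0.0294] gap 0.0199 shift [7.28 7.53 0.25] turn -0.0
```

Run:
```python
from h import *
a=eyes.get_image('wrist');b=eyes.get_image('side');shift((0,0,0))
cv2.imwrite('pics/c4.png',cv2.resize(b[170:270,220:350],(780,600),interpolation=cv2.INTER_CUBIC))
```

```text
t 17.0 at [0.5141 0.0405 0.0294] gap 0.0201 shift [-51.02   7.5    2.91] turn -0.0
```

View pics/c4.png

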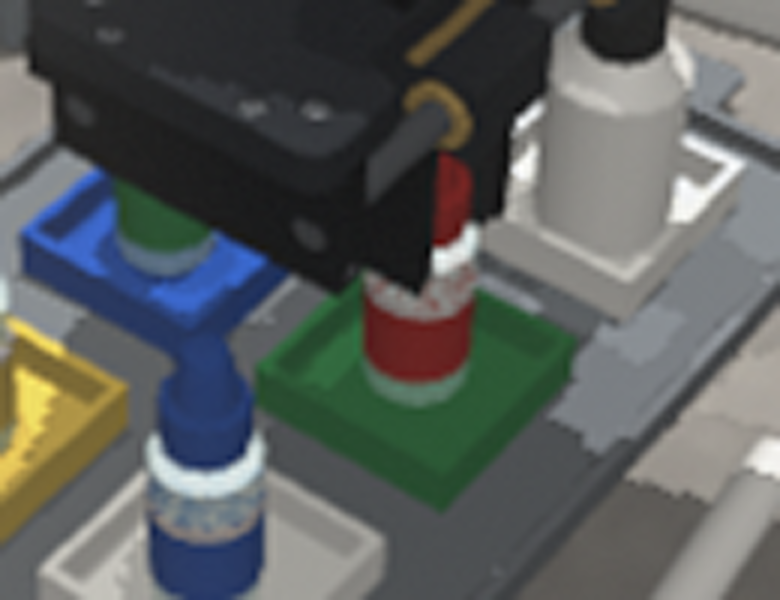

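The side view shows the red vial upright, but the pads sit at its shoulder (gap 20 mm), so the grasp is too high. I'll open, go 4 mm lower and grip again.

```bash
python3 -m pendant '[[0,0,0,0],[0,0,0,0],[0,0,0,0],[0,0,0,0],[0,0,0.2,0],[0,0,0.4,0],[0,0,0.4,0]]' 0.4
python3 -m pendant '[[0,0,0,0],[0,0,0,0],[0,0,0,0],[0,0,0,0],[0,0,0,0],[0,0,0,0],[0,0,0,0],[0,0,0,0]]' 1
python3 -c "
from h import *
shift((*CELL['red'],.0255))"
```

```text
t: 17.88
eef_pos: [0.5135, 0.0407, 0.0246]
tcp_rot: [0.999, -0.034, -0.0, -0.0]
contact_force: [-0.5, -0.1, 0.1]
finger_gap: 0.0522
grip_force: 0.0
t: 18.88
eef_pos: [0.5138, 0.0407, 0.0249]
tcp_rot: [0.999, -0.034, 0.0, -0.0]
contact_force: [0.3, 0.9, 1.4]
finger_gap: 0.0237
grip_force: 30.0
t 18.875 at [0.5138 0.0407 0.0249] gap 0.0237 shift [ 7.31  7.55 -0.06] turn -0.0
```

```bash
python3 -m pendant '[[0,0,-1,0],[0,0,-3,0],[0,0,-6,0],[0,0,-9,0],[0,0,-11,0],[0.5,0.5,-11.5,0],[2,2,-11.5,0],[4,4,-11.5,0],[6,6,-11.5,0],[7.1,7.3,-11.5,0],[7.3,7.55,-11.5,0],[7.3,7.55,-9,0],[7.3,7.55,-6,0],[7.3,7.55,-3,0],[7.3,7.55,-1.2,0],[7.3,7.55,-0.4,0],[7.3,7.55,0,0],[7.3,7.55,0,0],[7.3,7.55,0.05,0],[7.3,7.55,0.05,0]]'
python3 -c "
from h import *
shift((*CELL['red'],.0255));shift((.5898,.0382,.025))"
```

```text
t: 21.38
eef_pos: [0.5819, -0.0396, 0.0249]
tcp_rot: [0.999, -0.034, 0.0, 0.0]
contact_force: [0.1, -0.4, 1.0]
finger_gap: 0.024
grip_force: 30.0
t 21.375 at [ 0.5819 -0.0396  0.0249] gap 0.024 shift [-0.03 -0.   -0.06] turn -0.0
t 21.375 at [ 0.5819 -0.0396  0.0249] gap 0.024 shift [ 0.27 -7.81 -0.01] turn -0.0
```

```bash
python3 -m pendant '[[0,0,0,0],[0,0,0,0],[0,0,0,0],[0,0,-2,0],[0,0,-5,0],[0,0,-8,0],[0,0,-10,0],[0,-1,-11,0],[0.1,-3.5,-11,0],[0.2,-6.5,-11,0],[0.25,-7.7,-11,0],[0.25,-7.8,-11,0],[0.25,-7.8,-11,0],[0.25,-7.8,-11,0]]' 0.4
python3 - <<'E'
from h import *
shift((.5898,.0382,.025))
a=eyes.get_image('wrist');b=eyes.get_image('side')
cv2.imwrite('pics/c5.png',np.vstack([a[100:290,100:500],cv2.resize(b[130:310,160:400],(400,300))]))
E
```

```text
t: 23.12
eef_pos: [0.5892, 0.0368, 0.1342]
tcp_rot: [0.999, -0.034, -0.0, 0.0]
contact_force: [0.1, 0.1, -0.7]
finger_gap: 0.052
grip_force: 0.0
t 23.125 at [0.5892 0.0368 0.1342] gap 0.052 shift [ 0.05 -0.15 10.92] turn -0.002
```

View pics/c5.png

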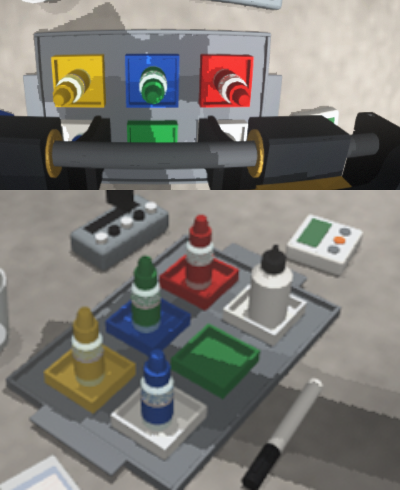

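The red vial stands in the red cell, and the green vial at wrist (253,182) is centred. Next is green.

```bash
python3 -m pendant '[[0,-0.05,3,0],[0,-0.05,6,0],[0,-0.05,8.5,0],[0,-0.05,10.3,0],[0,-0.05,10.9,0],[0,-0.05,10.9,0],[0,-0.05,10.9,0]]' 0.4
python3 -m pendant '[[0,0,0,0],[0,0,0,0],[0,0,0,0],[0,0,0,0],[0,0,0,0],[0,0,0,0],[0,0,0,0],[0,0,0,0]]' 1
python3 -c "
from h import *
shift((*CELL['green'],.0255))"
```

```text
t: 24.1
eef_pos: [0.59, 0.0388, 0.0264]
tcp_rot: [0.999, -0.034, 0.001, -0.0]
contact_force: [0.2, 0.3, -0.4]
finger_gap: 0.0519
grip_force: 0.0
t: 25.1
eef_pos: [0.5893, 0.0386, 0.0254]
tcp_rot: [0.999, -0.034, 0.0, 0.0]
contact_force: [-0.8, -0.8, 1.6]
finger_gap: 0.0238
grip_force: 30.0
t 25.1 at [0.5893 0.0386 0.0254] gap 0.0238 shift [-7.82 -0.17 -0.01] turn -0.0
```

```bash
python3 -m pendant '[[0,0,-1,0],[0,0,-2.5,0],[-0.5,0,-4,0],[-2,-0.05,-4,0],[-4,-0.1,-4,0],[-6,-0.15,-4,0],[-7.4,-0.15,-4,0],[-7.8,-0.15,-3,0],[-7.8,-0.15,-1.5,0],[-7.8,-0.15,-0.6,0],[-7.8,-0.15,-0.2,0],[-7.8,-0.15,0,0],[-7.8,-0.15,0,0],[-7.8,-0.15,0.05,0],[-7.8,-0.15,0.05,0]]'
python3 -c "
from h import *
shift((*CELL['green'],.0255));shift((*CELL['white'],.0255))"
```

```text
t: 26.98
eef_pos: [0.512, 0.0455, 0.0253]
tcp_rot: [0.999, -0.034, 0.0, -0.0]
contact_force: [0.7, -0.4, 3.8]
finger_gap: 0.0238
grip_force: 30.0
t 26.975 at [0.512  0.0455 0.0253] gap 0.0238 shift [-0.06 -0.01 -0.02] turn -0.0
t 26.975 at [0.512  0.0455 0.0253] gap 0.0238 shift [-0.08 -7.92 -0.02] turn -0.0
```

```bash
python3 -m pendant '[[0,0,0,0],[0,0,0,0],[0,0,0,0],[0,0,-2,0],[0,0,-5,0],[0,0,-8,0],[0,0,-10,0],[0,-1,-11,0],[0,-3.5,-11,0],[0,-6.5,-11,0],[0,-7.7,-11,0],[0,-7.95,-11,0],[0,-7.95,-11,0],[0,-7.95,-11,0]]' 0.4
python3 - <<'E'
from h import *
shift((.5170,.1247,.0253))
a=eyes.get_image('wrist');b=eyes.get_image('side')
cv2.imwrite('pics/c6.png',np.vstack([a[100:290,100:500],cv2.resize(b[130:310,160:400],(400,300))]))
E
```

```text
t: 28.72
eef_pos: [0.5169, 0.1236, 0.1347]
tcp_rot: [0.999, -0.034, -0.0, 0.0]
contact_force: [0.0, -0.6, -0.7]
finger_gap: 0.0523
grip_force: 0.0
t 28.725 at [0.5169 0.1236 0.1347] gap 0.0523 shift [-0.   -0.12 10.94] turn -0.002
```

View pics/c6.png

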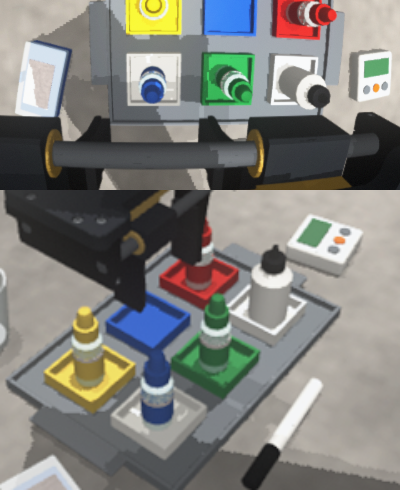

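The green vial stands in its cell and the blue one is centred at wrist (253,182). I'll pick up blue for its home cell.

```bash
python3 -m pendant '[[0,-0.05,3,0],[0,-0.05,6,0],[0,-0.05,8.5,0],[0,-0.05,10.3,0],[0,-0.05,10.9,0],[0,-0.05,10.9,0],[0,-0.05,10.9,0]]' 0.4
python3 -m pendant '[[0,0,0,0],[0,0,0,0],[0,0,0,0],[0,0,0,0],[0,0,0,0],[0,0,0,0],[0,0,0,0],[0,0,0,0]]' 1
python3 -c "
from h import *
shift((*CELL['blue'],.0255))"
```

```text
t: 29.7
eef_pos: [0.5176, 0.1254, 0.0268]
tcp_rot: [0.999, -0.034, 0.001, -0.0]
contact_force: [0.1, -0.6, 0.0]
finger_gap: 0.0521
grip_force: 0.0
t: 30.7
eef_pos: [0.517, 0.1252, 0.0259]
tcp_rot: [0.999, -0.034, 0.0, -0.0]
contact_force: [-0.5, -0.8, 1.8]
finger_gap: 0.0237
grip_force: 30.0
t 30.7 at [0.517  0.1252 0.0259] gap 0.0237 shift [7.54 8.02 0.04] turn -0.0
```

```bash
python3 -m pendant '[[0,0,-1,0],[0,0,-3,0],[0,0,-6,0],[0,0,-9,0],[0,0,-11,0],[0.5,0.5,-11.5,0],[2,2,-11.5,0],[4,4,-11.5,0],[6,6.3,-11.5,0],[7.3,7.8,-11.5,0],[7.5,8,-11.5,0],[7.5,8,-9,0],[7.5,8,-6,0],[7.5,8,-3,0],[7.5,8,-1.2,0],[7.5,8,-0.4,0],[7.5,8,0,0],[7.5,8,0,0],[7.5,8,0.05,0],[7.5,8,0.05,0]]'
python3 -m pendant '[[0,0,0,0],[0,0,0,0],[0,0,0,0],[0,0,-2,0],[0,0,-5,0],[0,0,-8,0],[0,0,-12,0],[-3,0,-16,0],[-6,0,-20,0],[-6,6,-20,0],[-6,12,-20,0],[-6,18,-20,0],[-6,24,-20,0],[-6,30,-20,0],[-6,30,-20,0],[-6,30,-20,0]]' 0.4
python3 - <<'E'
from h import *
shift((0,0,0))
a=eyes.get_image('top');b=eyes.get_image('side')
cv2.imwrite('pics/c7.png',np.vstack([cv2.resize(a[150:300,130:350],(400,273)),cv2.resize(b[130:310,160:400],(400,300))]))
m=eyes.camera_model('top')
for c in HUE:
    k=mask(a,c);k[:155]=0;k[295:]=0
    n,l,st,ce=cv2.connectedComponentsWithStats(k)
    for i in range(1,n):
        if 60<st[i,4]<400: print(c,(100*(plane(m,ce[i],.076)-CELL[c])).round(2),'cm off')
E
```

```text
t: 33.2
eef_pos: [0.5868, 0.0404, 0.026]
tcp_rot: [0.999, -0.034, 0.001, -0.0]
contact_force: [0.2, -0.0, 1.5]
finger_gap: 0.0238
grip_force: 30.0
t: 35.2
eef_pos: [0.5066, -0.2543, 0.2263]
tcp_rot: [0.999, -0.033, 0.001, -0.0]
contact_force: [0.0, 1.2, -0.0]
finger_gap: 0.0522
grip_force: 0.0
t 35.2 at [ 0.5066 -0.2543  0.2263] gap 0.0522 shift [-52.27 -21.97  22.59] turn -0.0
green [ 0.17 -0.05] cm off
```

View pics/c7.png

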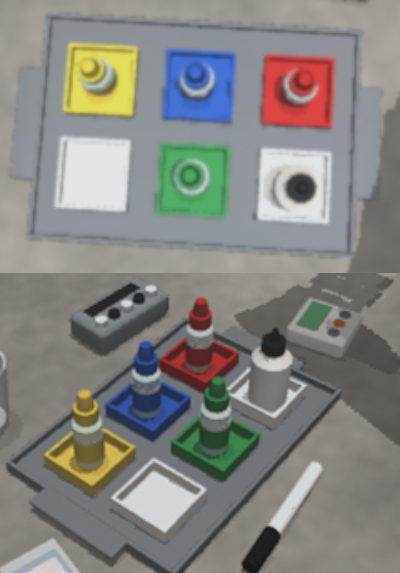

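Both views show each vial upright near the middle of its own cell. The white cell is empty, saline has not moved, and the arm is clear.

```bash
python3 -c "
from plant import job
print(job.sign_off())"
```

```text
the job is handed in; nothing more can be done
None
```

All four vials stand in the cells of their own colour, the white cell is empty again and the saline bottle has not visibly moved; I handed the job in at about 35 s, and the sign-off gave no verdict.

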